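Lock the table-leg bracket's pin with the red spring clip

TASK

The pin of the blue table-leg bracket still has to be secured. Take the red-headed spring clip out of the wooden rack, put its straight leg down through the upright hole near the pin's free end with the bow beside the pin, and push it down until the bow snaps round the pin; then let go. Leave the blue-headed clip standing in the rack.

Things in the scene. Friction and masses are not known exactly. Their poses are not given: they have to be found in the camera images.
- red_clip: R-shaped spring clip of 6 mm wire, red coil as head, upright in a slot 50 mm deep of a wooden rack 60 mm high. Origin: coil's centre, 100 mm above the table. Coil: disc 30 mm across, 12 mm thick along x (grip it across x). z up; straight leg at y = -12 mm down to z = -90; springy bow on the +y side, in the y-z plane: bulge at z = -50, nose at -63, flared end at -70. 80 g.
- red_tip (a point): Tapered tip of the red clip's straight leg, at (0, -12, -90) mm of red_clip, same axes. Pressing the bow's end over the pin takes about 5 N; past the pin's widest point the bow draws the clip home until a dark collar on the leg (18 mm wide, 57 mm above the tip) meets the pin's top, the coil's centre then 49 mm above the pin's axis. The bow may be on either side of the pin.
- blue_clip: Clip of the same shape and size, with the same origin and axes but a blue coil, in the rack's other slot 70 mm away along y; it stays there. Which clip stands in which slot changes.
- pin_hole (a point): Centre of the upright cross hole (12 mm wide, right through) in the 32 mm steel pin of the fixed blue bracket; on the pin's axis, 78 mm above the table. x: the pin's axis, +x to the bracket's cheeks (59 mm away, 18 mm higher than the axis); free end 24 mm towards -x. z up. The clip's x must lie along this x, either way round, so that the bow passes beside the pin.
There are look-alikes about, which are no part of the job. Leave any orange look-alike of the part that bears pin_hole alone.

How it is judged:
By the outcome, as a careful person would: the job done as asked, in the order asked, and still so for the second after the job is handed in, with the robot touching nothing.
It also fails if it takes over 38 s, if anything falls off the work surface, if the arm or the gripper's body presses on something with over 40 N, if the wrist force passes 120 N, or if a joint passes its speed limit or range.

ROBOT

A 6-joint arm with a two-finger parallel gripper is mounted at the origin on a cart in front of the work surface, level with it; the furniture and walls round the work are solid. World frame = base frame: x ahead of the robot, y to its left, z up, the work surface at z = 0. Lengths are in mm, angles in degrees, forces in N, time in s.
With the tool pointing down it reaches from about 300 to 850 mm from the base axis. Payload 4.2 kg.
Tool frame: the origin (TCP) lies at the very end of the fingers, on their centre line; the grasp point (between the pads) lies 19 mm behind it; z points along the fingers, y is the line along which they close (so a half turn about z gives the same grasp; the last joint's range is limited). The gripper opens to 91 mm and grips with 3 to 60 N. Pads are 32 mm wide; open, the fingers measure 118 mm over their backs; the gripper's body (76 mm by 178 mm) begins 60 mm behind the grasp point.
Start: joints at [68.583, 18.312, 89.639, -0, 72.044, -1.146], TCP at [199.22, 539.402, 213.976] pointing down, gripper open.
Joint ranges: [-177.97, 177.97], [-48.28, 115.42], [12.27, 149.76], [-77.06, 257.06], [2.81, 150.46], [-146.56, 146.56]. Speed limits (degrees/s): [147.25, 147.25, 180, 180, 180, 180].

INTERFACE

Orientations are given as [roll, pitch, yaw] about the fixed x, y, z axes, in that order (R = Rz(yaw) Ry(pitch) Rx(roll)).
In Python, from workcell import env, eyes gives the robot as it stands.
- The arm moves only by the tool send_rows, never from a script. Its argument "targets" is text: rows parted by semicolons, each of 7 numbers parted by spaces: the shift along the tool's x, y, z in m, then the turn, a rotation vector about the tool's x, y, z in degrees, then the opening in per cent of the stroke, from 0 (shut) to 100 (fully open). A call has 1 to 12 rows; each row is the pose to reach, as a shift and turn from the pose commanded when the call began, along the tool's axes at that moment; what a row does not reach only later rows make up. A row lasts 1/12 s, in which the tool goes at most 41.7 mm and 7.16 degrees, less where a joint would pass 70% of its speed; a pose out of reach is approached as far as the arm can. A call with a gripper value outside its range is refused whole. The fingers move at their own pace and stop on an object; "grip_force" is the grip in N (left out, the last holds). Time passes only in rows, so rows that repeat a pose let the fingers close. It gives the time, the measured TCP pose, the force, the opening and the grip force at its end, in the units of the state.
- env.state(): the state, without advancing time (a new reading comes with each control period).
- eyes.grab_frame(name): name is "scene" or "top"; returns a dict with "image" (480x640x3 uint8, blue, green, red), "fovy" (degrees; the focal length in pixels is half the picture's height over the tangent of half this angle, whatever the lens; pixels are square), "cx", "cy" (the principal point, pixels), "eye" and "attitude" of the camera in the world. Camera axes: x right, y up, looking along -z (the intrinsics and any distortion apply to the point x, -y, -z); pixel columns grow to the right and rows downward; lengths in mm; the calibration is good to about 2 mm. A picture is of the moment at which its call begins. There is no depth.
- env.job_done(): hands the job in; it is judged then, once.
The state is a dict: "time_s": time; "qpos": joint angles; "qvel": joint speeds; "effort": joint torques, N m; "ee_pos": TCP position; "ee_rot": TCP orientation; "force": force on the tool from outside, world axes, zero at the start; "torque": the same for the moment, N m; "gripper_width": finger opening in mm; "gripper_force": force on a finger pad.
Only numpy, scipy, OpenCV 4.12 (cv2) and the standard library are available. Lean on these libraries where they do the work, as an engineer would, in place of code of your own. Each camera call takes 0.05 s, during which the arm holds its last target. There are 200 camera calls.

## Working session

There is one attempt and no reset: what is moved stays moved. The work goes in short steps, Python scripts to look and compute and a tool call to move; the robot and the scene stay as the last step left them, time stands still between calls to the robot, and variables do not carry over. Pictures are saved under pics/ and viewed, at most 10 in all, crops included, and the job is handed in when it is done.

Besides the shell and the picture viewer there is one more tool, called after "Emit:" as a command line: name --argument value ..., lists and objects as JSON in quotes. send_rows: Moves the arm, as the interface text tells. Its arguments: {"type":"object","properties":{"targets":{"type":"string"},"grip_force":{"type":"number"}},"required":["targets"]}

```bash
mkdir -p pics; ls
cat > h.py <<'E'
import numpy as np, cv2
from scipy.spatial.transform import Rotation as R
from workcell import env, eyes
E
python3 - <<'E'
from h import *
print(env.state())
for n in ("scene","top"):
    f=eyes.grab_frame(n); cv2.imwrite(f"pics/{n}0.png",f["image"]); print(n,{k:v for k,v in f.items() if k!="image"})
E
```

```text
pics
{'time_s': 0.0, 'qpos': array([ 6.85812513e+01,  1.83505016e+01,  8.97068548e+01, -4.34702323e-04,
        7.20447417e+01, -1.14667818e+00]), 'qvel': array([-0.08392144,  0.01146158, -0.09501187, -0.09227383, -0.04212239,
       -0.03221306]), 'effort': array([-6.53723646e-05, -4.12468314e+01, -2.31973654e+01,  7.27739884e-02,
        4.55429172e-02, -1.18541038e-04]), 'ee_pos': array([199.04498999, 538.89869705, 213.12867731]), 'ee_rot': array([-1.79897914e+02, -1.62997430e-03,  1.59728062e+02]), 'force': array([ 0.22023771, -0.59232944, -0.21118169]), 'torque': array([-0.0291053 ,  0.00014094, -0.00834663]), 'gripper_force': 0.0, 'gripper_width': 90.9965527650619}
scene {'fovy': 47.71499964307257, 'cx': 317.87938526448966, 'cy': 246.6688797611024, 'eye': array([ 163.9732817 , -506.16244476,  738.86444998]), 'attitude': array([ 38.91749577,   0.49529785, -38.96678273])}
top {'fovy': 51.589244840294235, 'cx': 315.6228183779994, 'cy': 239.1964354628029, 'eye': array([396.95697699, -71.63837384, 938.12738588]), 'attitude': array([  7.55752105,   0.11505554, -90.46510521])}
```

View pics/scene0.png

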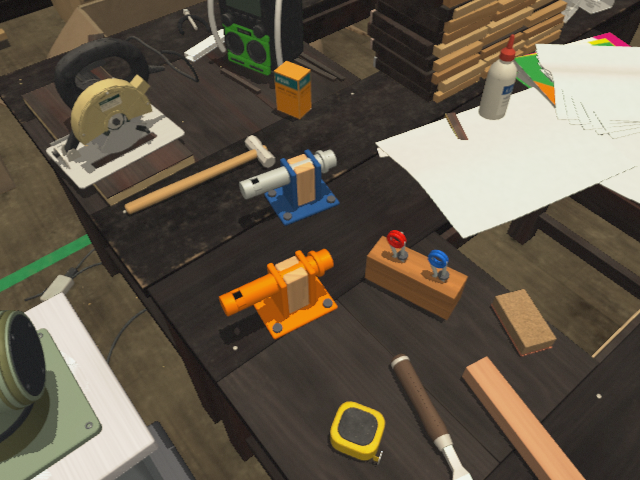

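View pics/top0.png

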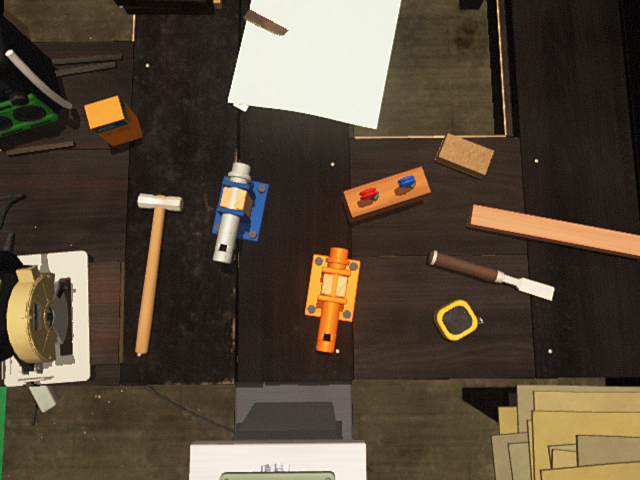

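Scene picture: the red clip is at (397,240) and the blue clip at (438,259), both in the rack; the blue bracket's pin hole is at (258,183). In the top picture these are at (368,194), (406,182) and (222,246).

Possible mix-ups:
- **Red clip:** the blue clip at scene (438,259), or the red bottle cap at (508,45).
- **Blue bracket:** the orange bracket at scene (238,296), top (327,337).

By the description I choose the red coil at scene (397,240) and the steel pin on the blue bracket, hole at (258,183).

```bash
cat >> h.py <<'E'
def K(f):
    F=240/np.tan(np.radians(f["fovy"]/2)); return F
def ray(f,p):
    F=K(f); d=np.array([(p[0]-f["cx"])/F,-(p[1]-f["cy"])/F,-1.])
    return np.array(f["eye"]),R.from_euler('xyz',f["attitude"],degrees=True).apply(d)
def onz(f,p,z):
    e,d=ray(f,p); return e+d*(z-e[2])/d[2]
def tri(fs,ps):
    A=np.zeros((3,3));b=np.zeros(3);L=[]
    for f,p in zip(fs,ps):
        e,d=ray(f,p);d=d/np.linalg.norm(d);M=np.eye(3)-np.outer(d,d);A+=M;b+=M@e;L.append((M,e))
    x=np.linalg.solve(A,b);return x,[np.linalg.norm(M@(x-e)) for M,e in L]
def blob(m,roi):
    x0,y0,x1,y1=roi; mm=np.zeros_like(m,np.uint8); mm[y0:y1,x0:x1]=m[y0:y1,x0:x1]
    n,l,s,c=cv2.connectedComponentsWithStats(mm.astype(np.uint8))
    i=1+np.argmax(s[1:,4]); return c[i],s[i],l==i
def proj(f,P):
    v=R.from_euler('xyz',f["attitude"],degrees=True).inv().apply(np.array(P)-f["eye"]);F=K(f)
    return np.array([f["cx"]+F*v[0]/-v[2],f["cy"]-F*v[1]/-v[2]])
E
python3 - <<'E'
from h import *
S,T=eyes.grab_frame("scene"),eyes.grab_frame("top")
def col(im):
    i=im.astype(int);b,g,r=i[...,0],i[...,1],i[...,2]
    hsv=cv2.cvtColor(im,cv2.COLOR_BGR2HSV);v=hsv[...,2];s=hsv[...,1]
    return dict(red=(r>110)&(g<70)&(b<80),blue=(b>100)&(r<80)&(b>g+30),dark=v<60,pin=(v>110)&(s<50))
cs,ct=col(S["image"]),col(T["image"])
rs={}
for n,k,a,b in [("red","red",(375,225,415,260),(352,180,385,208)),("blue","blue",(420,245,455,285),(392,170,422,196)),("hole","dark",(250,176,266,190),(216,238,229,254)),("pin","pin",(235,160,290,205),(205,200,245,270))]:
    p,sp,_=blob(cs[k],a);q,sq,_=blob(ct[k],b);rs[n]=(p,q)
    print(n,p.round(1),sp,q.round(1),sq,tri([S,T],[p,q]))
    for z in (100,94,78): print('  z',z,onz(S,p,z).round(1),onz(T,q,z).round(1))
c1=cv2.resize(S["image"][215:325,355:475],None,fx=4,fy=4,interpolation=cv2.INTER_CUBIC)[:440]
c2=cv2.resize(T["image"][150:275,205:275],None,fx=3.52,fy=3.52,interpolation=cv2.INTER_CUBIC)
c2=c2[:440]
cv2.imwrite("pics/crop1.png",np.hstack([c1,c2]))
E
```

```text
red [395.9 238.6] [386 230  21  18 245] [367.7 193.6] [360 188  17  15 132] (array([ 588.39887823, -162.25538179,   95.51229933]), [np.float64(0.8124767787954223), np.float64(0.8124767787957385)])
  z 100 [ 586.2 -165.   100. ] [ 586.7 -161.3  100. ]
  z 94 [ 590.2 -161.8   94. ] [ 588. -162.   94.]
  z 78 [ 600.8 -153.2   78. ] [ 591.7 -163.7   78. ]
blue [438.  258.3] [428 250  21  18 251] [406.2 180.6] [398 176  17  10 105] (array([ 610.89850112, -229.50373567,   94.98293276]), [np.float64(0.5792656235829089), np.float64(0.5792656235831543)])
  z 100 [ 608.  -231.9  100. ] [ 609.1 -228.2  100. ]
  z 94 [ 612.2 -229.3   94. ] [ 610.7 -229.3   94. ]
  z 78 [ 623.3 -222.5   78. ] [ 614.7 -232.3   78. ]
hole [254.7 180.8] [252 179   7   5  20] [222.8 247.4] [220 245   6   6  31] (array([497.78018912,  89.20504006,  86.249083  ]), [np.float64(0.8176812539522363), np.float64(0.8176812539522261)])
  z 100 [491.5  76.3 100. ] [495.4  87.  100. ]
  z 94 [494.5  81.8  94. ] [496.2  88.1  94. ]
  z 78 [502.7  96.3  78. ] [498.   91.2  78. ]
pin [265.2 180.8] [240 166  49  31 746] [225.5 236.9] [213 213  26  50 678] (array([517.35994527,  86.85359148,  76.04324323]), [np.float64(0.6464240794783372), np.float64(0.6464240794785806)])
  z 100 [505.1  65.1 100. ] [513.5  82.8 100. ]
  z 94 [508.3  70.5  94. ] [514.3  83.9  94. ]
  z 78 [516.9  84.8  78. ] [516.5  86.8  78. ]
```

View pics/crop1.png

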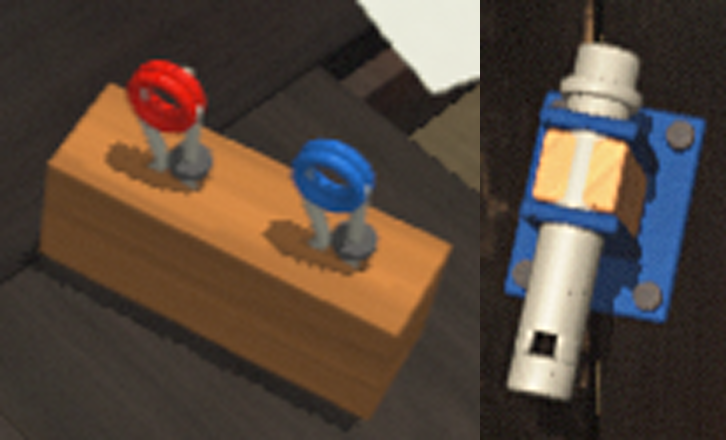

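The crop shows the red clip's coil upright, with the collar/leg on the side towards the blue clip (crop (190,165)). The steel pin's square-looking hole is at (545,342), near its free end on the blue bracket. Red–blue spacing measures 71 mm against the 70 mm given, so the choice holds.

```bash
cat >> h.py <<'E'
def mv(cp,cy,tp,ty):
    "commanded pos,yaw -> target pos,yaw (tool down): tool shift m, rotvec deg"
    A=R.from_euler('xyz',[180,0,cy],degrees=True);B=R.from_euler('xyz',[180,0,ty],degrees=True)
    return (A.inv().apply(np.array(tp)-cp)/1000).round(4),np.degrees((A.inv()*B).as_rotvec()).round(2)
E
python3 - <<'E'
from h import *
S,T=eyes.grab_frame("scene"),eyes.grab_frame("top")
out=[]
for f,roi,nm in [(S,(236,165,292,205),'S'),(T,(208,218,242,266),'T')]:
    hsv=cv2.cvtColor(f["image"],cv2.COLOR_BGR2HSV)
    m=((hsv[...,2]>85)&(hsv[...,1]<70)).astype(np.uint8)
    _,_,b=blob(m,roi); 
    c=max(cv2.findContours(b.astype(np.uint8),0,2)[0],key=cv2.contourArea)
    print(nm,cv2.minAreaRect(c),cv2.contourArea(c))
    g=cv2.cvtColor(f["image"],cv2.COLOR_BGR2GRAY)
    x0,y0,x1,y1=(250,175,266,191) if nm=='S' else (216,240,230,256)
    print(g[y0:y1,x0:x1])
    box=cv2.boxPoints(cv2.minAreaRect(c)); im=f["image"].copy()
    im=cv2.resize(im[roi[1]-10:roi[3]+10,roi[0]-10:roi[2]+10],None,fx=5,fy=5,interpolation=cv2.INTER_CUBIC)
    cv2.polylines(im,[(((box-[roi[0]-10,roi[1]-10])+.5)*5).astype(int)],True,(0,0,255),1)
    out.append(im)
H=max(i.shape[0] for i in out)
cv2.imwrite("pics/pin.png",np.hstack([cv2.copyMakeBorder(i,0,H-i.shape[0],0,0,cv2.BORDER_CONSTANT) for i in out]))
print(mv(np.array([199.22,539.40,213.98]),159.73,[587,-162.5,230],108.8))
E
```

```text
S ((265.5075988769531, 184.38746643066406), (23.890369415283203, 51.26236343383789), 69.90476989746094) 882.5
[[ 40  49  53  52  48  48  74 121 167 185 193 200 203 203 205 208]
 [ 46  48  48  81 132 157 177 189 199 201 203 206 207 207 210 212]
 [ 77 104 168 189 193 199 156 178 208 208 209 209 211 213 215 216]
 [181 179 183 181 149 110  74 135 194 211 212 214 216 218 219 220]
 [142 126 102  89  68  37  26  73 185 216 217 218 219 221 222 220]
 [152  83  35  29  26  22  21  29 117 198 221 222 221 217 215 214]
 [202 130  27  26  25  28  27  23  48 187 219 215 213 211 208 203]
 [223 171  74  26  28  27  26  85 136 188 209 208 203 200 195 192]
 [232 223 147  29  71  92 161 192 195 197 201 198 191 188 185 179]
 [237 237 188 147 176 187 193 194 195 196 192 185 181 178 172 168]
 [232 230 220 214 206 196 191 186 184 187 180 175 168 164 158 155]
 [222 219 216 203 193 192 186 181 177 173 173 164 154 149 146 141]
 [210 207 204 176 176 183 179 173 169 166 162 157 145 140 136 132]
 [196 195 190 179 171 171 172 166 161 153 141 127 127 128 126 122]
 [183 181 178 174 168 163 160 148 132 114 109 117 12
[... 507 characters left out ...]
6  94   4  13  30  36  39  69 206 208 185]
 [171 190 224 190  65  11  24  37  29   7  62 238 226 190]
 [181 209 218 146  47  14  30  40  32  21  86 233 216 187]
 [177 206 195 103  22  19  37  47  29  26 120 221 199 177]
 [178 187 152  62  20  11  28  29  24  35 147 210 190 173]
 [180 167 146  96  96  64  62  42  27  45 163 208 187 170]
 [187 202 201 191 205 177 167 149 125 103 152 195 181 175]
 [191 202 212 224 236 238 239 235 220 189 173 196 169 160]
 [191 207 213 221 229 237 232 231 224 219 209 198 182 144]
 [194 210 215 219 233 237 233 228 222 213 204 195 187 169]
 [195 213 217 224 233 238 232 229 220 192 197 190 179 164]]
(array([-0.6069, -0.5241, -0.016 ]), array([ 0.  , -0.  , 50.93]))
```

View pics/pin.png

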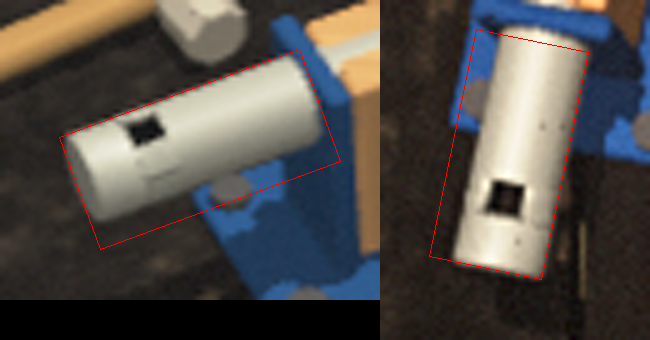

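The scene crop shows the hole at full-picture pixel (255,181), and the top crop shows it at (223,247). The grey bolt spoiled the box fit, so I'll fit the pin's two edges directly.

Run:
```python
from h import *
S,T=eyes.grab_frame("scene"),eyes.grab_frame("top")
def mids(f,horizontal,idx,seed):
    g=cv2.GaussianBlur(f["image"],(3,3),0)[...,2].astype(float) # red: pin bright, blue bracket dark
    P=[];W=[]
    for i,s in zip(idx,seed):
        l=g[i] if horizontal else g[:,i]
        d=np.gradient(l); a=s-17+np.argmax(d[s-17:s-2]); b=s+3+np.argmin(d[s+3:s+17])
        P.append(((a+b)/2,i) if horizontal else (i,(a+b)/2));W.append(b-a)
    return np.array(P),np.array(W)
idx=np.arange(224,258); sd=(226-(idx-240)*0.19).astype(int)
Pt,Wt=mids(T,True,idx,sd)
idx=np.arange(258,284); sd=(186-(idx-264)*0.36).astype(int)
Ps,Ws=mids(S,False,idx,sd)
print(Wt,Ws)
res=[]
for f,P in((T,Pt),(S,Ps)):
    X=np.array([onz(f,p,78) for p in P])[:,:2]
    vx,vy,x,y=cv2.fitLine(X.astype(np.float32),cv2.DIST_HUBER,0,.01,.01).ravel()
    vx,vy=(vx,vy) if vx>0 else (-vx,-vy)
    print("axis yaw",np.degrees(np.arctan2(vy,vx)),"y at x=497:",y+(497-x)*vy/vx, "width mm",)
for z in (92,94): print(onz(T,(222.6,247.5),z),onz(S,(254.7,180.6),z))
```

```text
[18 17 17 17 18 17 17 18 18 18 18 18 18 18 18 19 18 18 18 18 16 17 17 17
 17 17 18 18 18 18 18 18 18 18] [19 20 20 19 20 19 20 19 19 19 23 24 25 25 25 26 18 18 19 19 18 19 19 19
 19 19]
axis yaw -11.38315 y at x=497: 89.83842 width mm
axis yaw -10.371053 y at x=497: 85.82337 width mm
[496.19381357  88.85809928  92.        ] [495.83230492  83.97841634  92.        ]
[495.95924644  88.47873212  94.        ] [494.80625063  82.15379648  94.        ]
```

Emit:
send_rows --targets "0 0 -0.06 0 0 0 100;-0.03 -0.026 -0.08 0 0 5 100;-0.06 -0.052 -0.08 0 0 10 100;-0.09 -0.078 -0.08 0 0 15 100;-0.12 -0.104 -0.08 0 0 20 100;-0.15 -0.13 -0.08 0 0 25 100;-0.18 -0.156 -0.08 0 0 30 100;-0.21 -0.182 -0.08 0 0 35 100;-0.24 -0.208 -0.08 0 0 40 100;-0.27 -0.234 -0.08 0 0 45 100;-0.3 -0.26 -0.08 0 0 50.93 100;-0.33 -0.286 -0.08 0 0 50.93 100"

```text
time_s: 1.4
ee_pos: [410.1, 154.9, 294.3]
ee_rot: [179.9, -0.0, 108.6]
force: [0.8, 0.3, 0.2]
gripper_width: 91.0
gripper_force: 0.0
```

Run:
```python
from h import *
print(env.state()["ee_pos"],env.state()["ee_rot"])
print(mv(np.array([409.7,156.8,294]),108.8,[587,-162.8,150],108.8))
```

```text
[410.14562641 154.90901895 294.25628278] [ 1.79943653e+02 -9.54661490e-03  1.08602352e+02]
(array([-0.3597,  0.0648,  0.144 ]), array([0., 0., 0.]))
```

Emit:
send_rows --targets "-0.036 0.0065 0.01 0 0 0 100;-0.072 0.013 0.025 0 0 0 100;-0.108 0.0195 0.04 0 0 0 100;-0.144 0.026 0.055 0 0 0 100;-0.18 0.0325 0.07 0 0 0 100;-0.216 0.039 0.085 0 0 0 100;-0.252 0.0455 0.1 0 0 0 100;-0.288 0.052 0.115 0 0 0 100;-0.324 0.0585 0.13 0 0 0 100;-0.3597 0.0648 0.144 0 0 0 100;-0.3597 0.0648 0.144 0 0 0 100;-0.3597 0.0648 0.144 0 0 0 100"

```text
time_s: 2.4
ee_pos: [586.8, -164.2, 148.3]
ee_rot: [-179.9, -0.1, 108.6]
force: [-0.8, 0.4, 0.5]
gripper_width: 90.9
gripper_force: 0.0
```

Run:
```python
from h import *
s=env.state();print(s["ee_pos"],s["ee_rot"],s["qpos"])
S,T=eyes.grab_frame("scene"),eyes.grab_frame("top")
a=cv2.resize(S["image"][120:300,320:500],None,fx=2.2,fy=2.2);b=cv2.resize(T["image"][130:260,290:450],None,fx=2.47,fy=2.47)
h=min(a.shape[0],b.shape[0],400);print(proj(S,s["ee_pos"]),proj(T,s["ee_pos"]),a.shape,b.shape)
cv2.imwrite("pics/p2.png",np.hstack([a[:321],b[:321]]))
```

```text
[ 586.76651335 -164.2065426   148.25505716] [-1.79874519e+02 -1.05762477e-01  1.08647757e+02] [-1.67232200e+01  2.40913568e+01  9.05295009e+01  1.49450843e-02
  6.55426850e+01 -3.53772993e+01]
[399.18715082 216.99956212] [372.54723075 186.92614661] (396, 396, 3) (321, 395, 3)
```

View pics/p2.png

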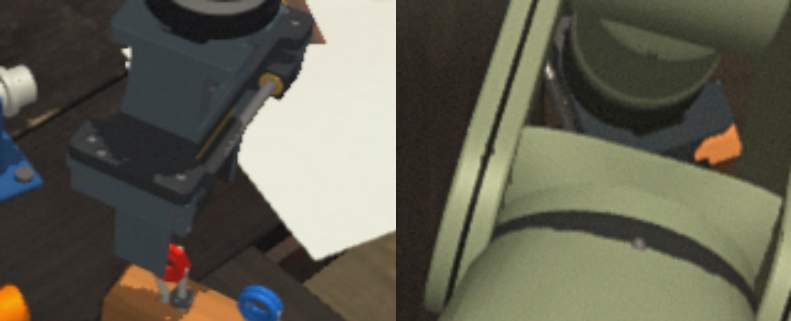

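The scene half shows the open fingers straddling the red coil (crop (175,262)), with the blue clip clear at (262,303). The arm hides the clip from the top camera. I'll descend, correcting the steady offset of about 1.4 mm in y and 1.7 mm in z, and grip.

Emit:
send_rows --targets "0.001 0 0.02 0 0 0 100;0.0013 0 0.04 0 0 0 100;0.0013 0 0.06 0 0 0 100;0.0013 0 0.0665 0 0 0 100;0.0013 0 0.0665 0 0 0 100;0.0013 0 0.0665 0 0 0 40;0.0013 0 0.0665 0 0 0 5;0.0013 0 0.0665 0 0 0 5;0.0013 0 0.0665 0 0 0 0;0.0013 0 0.0665 0 0 0 0;0.0013 0 0.0665 0 0 0 0;0.0013 0 0.0665 0 0 0 0" --grip_force 40

```text
time_s: 3.5
ee_pos: [586.6, -161.7, 83.6]
ee_rot: [180.0, 0.0, 108.8]
force: [0.4, -0.8, 0.0]
gripper_width: 47.4
gripper_force: 0.0
```

Emit:
send_rows --targets "0 0 0 0 0 0 0;0 0 0 0 0 0 0;0 0 0 0 0 0 0;0 0 0 0 0 0 0;0 0 0 0 0 0 0;0 0 0 0 0 0 0;0 0 0 0 0 0 0;0 0 0 0 0 0 0;0 0 0 0 0 0 0"

```text
time_s: 4.25
ee_pos: [586.6, -161.6, 83.4]
ee_rot: [180.0, -0.0, 108.8]
force: [1.0, -0.3, -0.6]
gripper_width: 11.8
gripper_force: 40.0
```

Gripped: 11.8 mm opening at 40 N. I'll lift it, then carry it to above the pin.

Run:
```python
from h import *
print(mv(np.array([586.6,-161.6,225]),108.8,[498.8,101,210],79))
```

```text
(array([0.2769, 0.0015, 0.015 ]), array([ 0. , -0. , 29.8]))
```

Emit:
send_rows --targets "0 0 -0.006 0 0 0 0;0 0 -0.02 0 0 0 0;0 0 -0.035 0 0 0 0;0 0 -0.05 0 0 0 0;0 0 -0.068 0 0 0 0;0 0 -0.09 0 0 0 0;0 0 -0.115 0 0 0 0;0 0 -0.135 0 0 0 0;0 0 -0.1415 0 0 0 0;0 0 -0.1415 0 0 0 0;0 0 -0.1415 0 0 0 0"

```text
time_s: 5.17
ee_pos: [586.0, -161.5, 224.3]
ee_rot: [-179.9, -0.0, 108.8]
force: [0.5, 0.1, -1.1]
gripper_width: 11.9
gripper_force: 40.0
```

Emit:
send_rows --targets "0.02 0 0 0 0 2 0;0.05 0 0 0 0 5 0;0.08 0 0 0 0 8 0;0.11 0 0 0 0 11 0;0.14 0.001 0 0 0 14 0;0.17 0.001 0 0 0 17 0;0.2 0.001 0.003 0 0 20 0;0.23 0.001 0.006 0 0 24 0;0.26 0.0015 0.01 0 0 28 0;0.2769 0.0015 0.015 0 0 29.8 0;0.2769 0.0015 0.015 0 0 29.8 0;0.2769 0.0015 0.015 0 0 29.8 0"

```text
time_s: 6.17
ee_pos: [497.5, 101.3, 208.2]
ee_rot: [-179.8, 0.1, 79.1]
force: [-0.3, 0.0, -0.2]
gripper_width: 12.0
gripper_force: 40.0
```

Emit:
send_rows --targets "0 0 0 0 0 0 0;0 0 0.008 0 0 0 0;0 0 0.016 0 0 0 0;0 0 0.016 0 0 0 0;0 0 0.016 0 0 0 0;0 0 0.016 0 0 0 0"

```text
time_s: 6.67
ee_pos: [498.8, 100.6, 193.8]
ee_rot: [-180.0, 0.0, 79.0]
force: [-1.0, 0.3, -1.1]
gripper_width: 11.7
gripper_force: 40.0
```

Run:
```python
from h import *
s=env.state();print(s["ee_pos"],s["ee_rot"],s["force"])
S,T=eyes.grab_frame("scene"),eyes.grab_frame("top")
a=cv2.resize(S["image"][110:220,210:310],None,fx=5,fy=5,interpolation=cv2.INTER_CUBIC);b=cv2.resize(T["image"][190:280,180:250],None,fx=4,fy=4)
H=a.shape[0]
cv2.imwrite("pics/p3.png",np.hstack([a,cv2.copyMakeBorder(b,0,H-b.shape[0],0,0,cv2.BORDER_CONSTANT)]))
```

```text
[498.82282532 100.60791447 193.7816952 ] [-1.79985419e+02  2.43157477e-03  7.89629889e+01] [-0.96859092  0.34713864 -1.12414147]
```

View pics/p3.png

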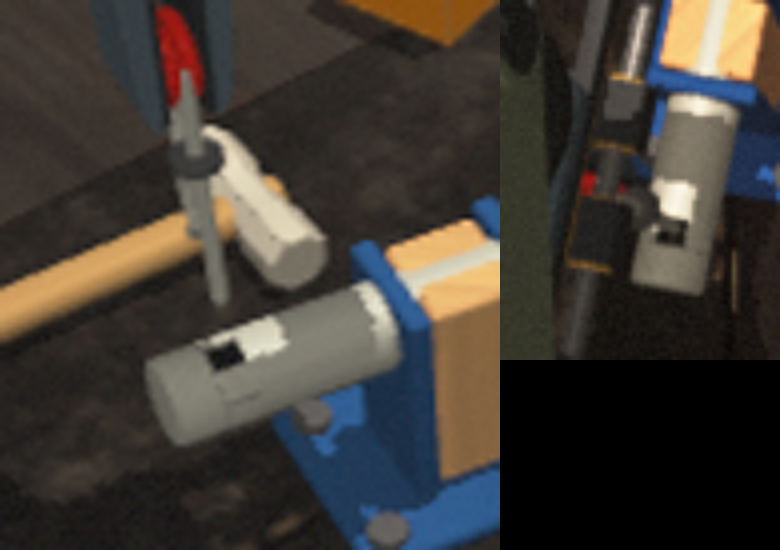

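The scene crop shows the held clip upright, its leg on the near side with the tip at full-picture pixel (254,170), and the hole just below at (255,181). The bow is on the far (+y) side. Next I'll compare the tip's position with the hole's in this same camera.

Run:
```python
from h import *
s=env.state();S=eyes.grab_frame("scene");print(s["ee_pos"])
g=cv2.cvtColor(S["image"],cv2.COLOR_BGR2GRAY)
print(g[150:174,244:262])
z=s["ee_pos"][2]-73.4
for p in [(253.7,170.5),(254,170)]:
    t=onz(S,p,z);print("tip",t); 
    for zz in (z+20,z+40,94): print(zz,proj(S,[t[0],t[1],zz]))
for H in ([495.6,86.1,94],[495.6,84,94]): print(H,proj(S,H))
```

```text
[499.00705429 100.82740374 194.1923244 ]
[[ 38  40  95 120 106 104 112 112 120 152 170 174 176 170 172 189 205 208]
 [ 39  37  71 111 124 116 113 112 125 159 174 175 176 174 173 173 188 203]
 [ 60  82 105 120 127 118 113 111 117 157 176 176 174 173 172 170 157 185]
 [149 155 162 138 124 117 112 114 110 154 171 166 165 169 172 171 169 175]
 [168 170 162 128 118 118 113 114 109 131 150 150 143 162 172 172 173 173]
 [172 173 165 122 110 112 110 115 111 111 130 134 126 136 162 173 173 174]
 [173 178 176 131  92  88 101 113 111 108 116 112 100 100 151 174 174 174]
 [176 173 167 145 118 124 119 112 110 105  94  87  70  86 119 159 174 175]
 [166 159 150 141 132 127 116 112 112 100  75  52  39  53  90 131 165 177]
 [147 141 134 126 117 105 101 109 113 106  71  29  30  36  83 105 131 166]
 [133 126 113 104  90  70  72 101 114 107  72  30  29  30  61  89 105 134]
 [110  98  91  69  52  38  56  97 114 110  75  34  30  30  35  60  92 105]
 [ 85  70  50  41  35  32  40  94 114 112  82  45  41  35  30  36  62  92]
 [ 48  41  34  34  29  32  27  91 112 112  87  52  41  34  32  30  36  72]
 [ 30  30
[... 471 characters left out ...]
 41  52  85  97  75  50  47  43  40  39  39]
 [ 42  45  42  44  43  40  40  43  47  60  68  59  50  43  43  42  40  43]
 [ 44  42  42  43  42  40  43  43  47  55  55  53  49  42  41  39  40  41]
 [ 41  41  43  44  42  44  43  46  41  50  50  50  49  46  43  41  43  50]]
tip [493.40621951  78.3794004  120.7923244 ]
140.79232440238104 [252.46095972 161.423199  ]
160.79232440238104 [251.17740089 152.02026977]
94 [255.29402241 182.17728313]
tip [494.47527312  79.05242175 120.7923244 ]
140.79232440238104 [252.76730029 160.92207954]
160.79232440238104 [251.49034807 151.51827217]
94 [255.58591861 181.67911602]
[495.6, 86.1, 94] [253.75784378 179.13500296]
[495.6, 84, 94] [254.46336019 179.802914  ]
```

The tip sits about 7 mm nearer the camera than the grasp implies, so the clip is either tilted or lower in the fingers. I'll use the top view to tell which.

Run:
```python
from h import *
s=env.state();S=eyes.grab_frame("scene");T=eyes.grab_frame("top")
def hyp(n,coil,tilt):
    # tilt about clip x: leg offset
    a=np.radians(79);ty=np.array([np.cos(a),np.sin(a),0])
    t=np.radians(tilt);c,sn=np.cos(t),np.sin(t)
    for nm,(y,z) in dict(coil=(0,0),collar=(-12,-33),tip=(-12,-90)).items():
        P=coil+ty*(y*c-z*sn)+np.array([0,0,1])*(y*sn+z*c)
        print(n,nm,P.round(1),"S",proj(S,P).round(1),"T",proj(T,P).round(1))
e=s["ee_pos"]
hyp("nom",e+[0,-1.5,16.5],0)
hyp("low",e+[0,-1.5,9],0)
hyp("tilt",e+[0,-1.5,16.5],-6)
r=S["image"].astype(int);m=(r[...,2]>110)&(r[...,1]<70)&(r[...,0]<80)
p,st,_=blob(m,(225,90,270,140));print("redS",p,st)
r=T["image"].astype(int);m=(r[...,2]>90)&(r[...,1]<70)&(r[...,0]<80)
p,st,_=blob(m,(190,215,225,260));print("redT",p,st)
a=cv2.resize(S["image"][95:185,225:285],None,fx=6,fy=6,interpolation=cv2.INTER_CUBIC);b=cv2.resize(T["image"][215:265,190:243],None,fx=8,fy=8,interpolation=cv2.INTER_CUBIC)
cv2.imwrite("pics/p4.png",np.hstack([a,cv2.copyMakeBorder(b,0,a.shape[0]-b.shape[0],0,0,cv2.BORDER_CONSTANT)]))
```

```text
nom coil [499.   99.4 210.7] S [243.1 118.8] T [200.4 236.5]
nom collar [496.7  87.6 177.7] S [248.5 140. ] T [213.  240.8]
nom tip [496.7  87.6 120.7] S [252.2 166.7] T [220.1 245.2]
low coil [499.   99.4 203.2] S [243.6 122.7] T [201.6 237.1]
low collar [496.7  87.6 170.2] S [249.  143.6] T [214.  241.4]
low tip [496.7  87.6 113.2] S [252.6 170. ] T [221.  245.7]
tilt coil [499.   99.4 210.7] S [243.1 118.8] T [200.4 236.5]
tilt collar [496.   84.3 179.2] S [249.2 140.5] T [214.9 241.1]
tilt tip [494.9  78.5 122.5] S [254.3 169.3] T [225.4 246.1]
redS [244.92473118 119.79569892] [242 111   8  19  93]
redT [201.26315789 235.52631579] [200 233   4   6  19]
```

View pics/p4.png

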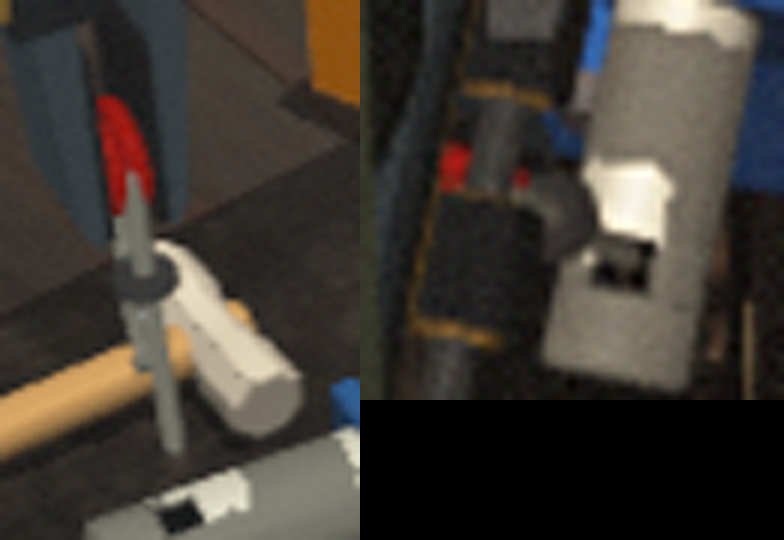

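In the scene half the collar is at px (249.5,141) and the tip at (253.7,170.4). In the top half the collar is at (214,242) over the hole, and a grey leg end shows inside the hole at about (223,248). The coil height is nominal, but collar-to-tip looks longer than upright, which suggests a few degrees of tilt. I'll locate the tip in the top view.

Run:
```python
from h import *
s=env.state();T=eyes.grab_frame("top");S=eyes.grab_frame("scene")
g=np.mean([cv2.cvtColor(eyes.grab_frame("top")["image"],cv2.COLOR_BGR2GRAY) for _ in range(3)],0).astype(int)
print("cols 212-230 rows 238-254");print(g[238:254,212:231])
print(s["ee_pos"])
for q in [(222,247),(223,247.5),(224,248)]:
  print(q,tri([S,T],[(253.7,170.2),q]))
print("collar",tri([S,T],[(249.4,141.),(214,241.9)]))
```

```text
cols 212-230 rows 238-254
[[ 54  47  53  51  47  46  89 187 205 222 233 239 244 241 236 231 212 133
  106]
 [ 73  58  54  49  47  42  53 165 210 226 234 240 244 238 232 227 192 124
  107]
 [ 72  72  66  55  53  46  46 106 208 232 236 241 243 238 232 222 138 106
  104]
 [ 64  75  76  59  46  47  35  75 216 237 239 244 243 237 229 219 133 105
  105]
 [ 32  68  74  59  48  48  41  56 205 244 245 249 245 236 231 216 133 105
  102]
 [ 22  54  62  50  49  48  39  44 145 217 233 244 240 239 235 217 131 105
  102]
 [ 25  50  53  49  48  47  37  48  69  91  95 128 164 199 211 209 131 104
  104]
 [ 25  45  54  45  48  48  59  68  68  64  63  54  52  44  62 167 126 105
  101]
 [ 32  47  44  46  55 121 136  97  72  72  71  72  64  19  35 115 117 111
  105]
 [ 35  41  37  59  88 183 185 110  55  61  75  81  69  34  68 116 115 106
  101]
 [ 24  24  31  89 104 118 116  58  19  26  55  74  49  27  94 117 111 104
  100]
 [ 23  25  39  93 104 106  93  39   9  13  31  32  18  22  81 111 107 104
   98]
 [ 18  20  53  94 107 100  92  53  48  34  36  34  24  27  92 111 106 106
  103]
 [ 17  22  72 100 109 113 113 100 103  88  81  75  62  55  92 111 107 107
  102]
 [ 20  28  87 100 110 115 118 120 123 126 123 125 119  98 101 111 100  94
   92]
 [ 20  38  91 104 109 114 116 119 125 124 126 124 123 125 116 112 107  87
   85]]
[498.87797064 101.03375567 194.22057659]
(222, 247) (array([495.51403433,  84.78699164, 115.33524682]), [np.float64(1.3772364624840945), np.float64(1.3772364624841378)])
(223, 247.5) (array([494.37718318,  82.70701385, 117.51663611]), [np.float64(1.3461848029591492), np.float64(1.3461848029592016)])
(224, 248) (array([493.2466489 ,  80.63859396, 119.68591493]), [np.float64(1.3153058595436047), np.float64(1.3153058595435776)])
collar (array([495.90149263,  85.68216861, 177.1111542 ]), [np.float64(0.986014178009338), np.float64(0.9860141780093161)])
```

The tip triangulates to (493.6, 81.2, 119) and the collar to (495.9, 85.7, 177), so the clip leans about 5° with the tip towards -y. I'll straighten it by turning the tool +5° about its y axis, then check again.

Emit:
send_rows --targets "0 0 0 0 2.5 0 0;0 0 0 0 5 0 0;0 0 0 0 5 0 0;0 0 0 0 5 0 0;0 0 0 0 5 0 0;0 0 0 0 5 0 0"

```text
time_s: 7.67
ee_pos: [498.9, 101.3, 194.0]
ee_rot: [180.0, -5.0, 79.0]
force: [-1.3, -0.5, -0.2]
gripper_width: 11.7
gripper_force: 40.0
```

Run:
```python
from h import *
s=env.state();print(s["ee_pos"],s["ee_rot"])
G=lambda n:np.mean([cv2.cvtColor(eyes.grab_frame(n)["image"],cv2.COLOR_BGR2GRAY) for _ in range(3)],0).astype(int)
g=G("top");print("T cols 208-230 rows 236-253");print(g[236:253,208:231])
g=G("scene");print("S cols 240-262 rows 134-174");print(g[134:174,240:262])
```

```text
[498.86203568 101.25895254 194.00266791] [179.99039388  -4.97921807  79.02174151]
T cols 208-230 rows 236-253
[[ 50  55  53  52  53  51  50  53  45  64 169 191 198 214 234 243 249 250
  244 186 157 147 142]
 [ 54  52  51  54  53  50  51  52  48  60 171 194 201 219 233 239 246 244
  241 229 216 202 191]
 [ 53  54  52  52  53  53  52  50  49  55 154 195 205 222 233 239 244 240
  234 226 211 197 188]
 [ 51  50  50  53  51  51  54  54  48  45  93 189 209 226 234 240 244 239
  232 221 205 194 183]
 [ 52  52  52  52  53  52  51  53  50  42  58 191 214 229 236 243 243 237
  229 217 202 188 181]
 [ 51  53  51  54  51  50  51  52  52  43  59 196 223 233 237 244 242 236
  228 215 198 187 179]
 [ 52  54  51  52  53  50  52  51  52  47  55 190 229 241 245 249 245 237
  227 212 196 187 173]
 [ 55  52  52  51  53  51  52  52  52  46  40 152 208 219 231 244 242 239
  232 211 196 183 171]
 [ 52  50  51  53  50  49  51  52  50  48  38  98 100  64  79 127 165 201
  206 205 196 179 170]
 [ 53  51  51  53  51  51  51  53  50  51  41  68  66  38  13  24  34  39
   68 205 208 184 173]
 [ 55  55  52  51  4
[... 3708 characters left out ...]
2 110 110  92  60  44  40  39
   40  39  31  30]
 [ 26  28  27  28  37  39  40  43  47  47  72 101 110  95  61  42  40  39
   39  43  44  38]
 [ 28  27  36  41  41  42  41  42  43  43  49 100 110  78  45  41  42  42
   44  45  46  35]
 [ 42  39  39  41  38  39  41  43  43  40  41  60  68  55  42  41  43  46
   45  43  41  38]
 [ 42  41  39  38  40  40  42  44  42  40  41  41  45  46  49  51  51  48
   44  41  39  38]
 [ 38  38  40  40  42  43  44  42  41  40  41  43  49  54  57  56  50  44
   42  42  41  43]
 [ 40  38  39  40  42  42  43  41  41  38  40  43  48  54  56  54  48  44
   42  42  39  41]
 [ 39  39  40  41  41  42  44  44  41  42  42  43  43  47  52  52  47  45
   43  41  41  52]]
```

Run:
```python
from h import *
S,T=eyes.grab_frame("scene"),eyes.grab_frame("top")
for q in [(219.5,246.3),(220,246.5)]:
  x=tri([S,T],[(252,168.4),q]);print("tip",x)
for z in (119,120.5): print(z,onz(S,(252,168.4),z),onz(T,(219.7,246.4),z))
for z in (92.9,94): print("hole",z,onz(S,(254.7,180.7),z),onz(T,(222.6,247.5),z))
```

```text
tip (array([496.02845302,  89.16982947, 116.07469452]), [np.float64(0.6833143188676721), np.float64(0.6833143188676112)])
tip (array([495.516955  ,  88.15124185, 117.11585251]), [np.float64(0.6327086559103029), np.float64(0.6327086559103633)])
119 [495.06982275  86.05507472 119.        ] [494.90723795  88.58688582 119.        ]
120.5 [494.26860756  84.62197708 120.5       ] [494.72786976  88.2934786  120.5       ]
hole 92.9 [495.2319877   82.95778299  92.9       ] [496.08825836  88.68738406  92.9       ]
hole 94 [494.66789385  81.95458188  94.        ] [495.95924644  88.47873212  94.        ]
```

The clip is now upright, and both cameras put the tip within about 1 mm of the hole's axis. I'll shift 1 mm and start the insertion slowly.

Emit:
send_rows --targets "0.0007 0.0009 0 0 0 0 0;-0.0002 0.0009 0.01 0 0 0 0;-0.001 0.0009 0.02 0 0 0 0;-0.0013 0.0009 0.023 0 0 0 0;-0.0016 0.0009 0.026 0 0 0 0;-0.0019 0.0009 0.03 0 0 0 0;-0.0023 0.0009 0.034 0 0 0 0;-0.0023 0.0009 0.034 0 0 0 0;-0.0023 0.0009 0.034 0 0 0 0"

```text
time_s: 8.82
ee_pos: [499.7, 101.5, 159.7]
ee_rot: [-180.0, -5.0, 79.0]
force: [0.2, -0.7, -0.6]
gripper_width: 11.6
gripper_force: 40.0
```

Emit:
send_rows --targets "-0.0004 0 0.005 0 0 0 0;-0.0009 0 0.01 0 0 0 0;-0.0013 0 0.015 0 0 0 0;-0.0017 0 0.02 0 0 0 0;-0.0021 0 0.024 0 0 0 0;-0.0021 0 0.024 0 0 0 0;-0.0021 0 0.024 0 0 0 0"

```text
time_s: 9.4
ee_pos: [501.3, 104.2, 136.5]
ee_rot: [179.9, -5.4, 78.9]
force: [1.0, 8.0, 1.0]
gripper_width: 11.3
gripper_force: 40.0
```

Run:
```python
from h import *
S,T=eyes.grab_frame("scene"),eyes.grab_frame("top")
a=cv2.resize(S["image"][120:210,225:285],None,fx=6,fy=6,interpolation=cv2.INTER_CUBIC);b=cv2.resize(T["image"][215:265,190:243],None,fx=8,fy=8,interpolation=cv2.INTER_CUBIC)
cv2.imwrite("pics/p5.png",np.hstack([a,cv2.copyMakeBorder(b,0,a.shape[0]-b.shape[0],0,0,cv2.BORDER_CONSTANT)]))
```

```text
(no output)
```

View pics/p5.png

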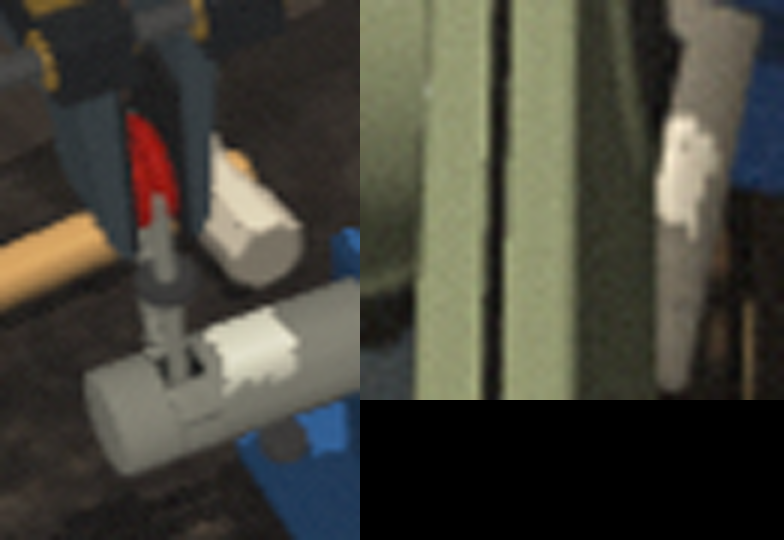

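The scene half shows the leg's tip inside the hole (crop (180,370)), the collar still above the pin, and the bow on the far side. The bow has started to spread over the pin (8 N sideways), so I'll keep pushing.

Emit:
send_rows --targets "0.0005 0 0.004 0 0 0 0;0.0003 0 0.008 0 0 0 0;-0.0001 0 0.012 0 0 0 0;-0.0003 0 0.015 0 0 0 0;-0.0003 0 0.015 0 0 0 0;-0.0003 0 0.015 0 0 0 0"

```text
time_s: 10.0
ee_pos: [500.6, 104.8, 119.8]
ee_rot: [180.0, -5.3, 78.9]
force: [3.9, 7.6, -9.0]
gripper_width: 11.8
gripper_force: 40.0
```

Emit:
send_rows --targets "-0.0003 0 0.003 0 0 0 0;-0.0005 0 0.006 0 0 0 0;-0.0008 0 0.009 0 0 0 0;-0.001 0 0.011 0 0 0 0;-0.001 0 0.011 0 0 0 0;-0.001 0 0.011 0 0 0 0"

```text
time_s: 10.5
ee_pos: [501.3, 105.0, 112.1]
ee_rot: [179.9, -5.4, 78.9]
force: [-2.1, 6.4, 13.2]
gripper_width: 11.8
gripper_force: 40.0
```

It now pushes back with 13 N upward, so the collar is seated on the pin. I'll ease off, open and retreat.

Emit:
send_rows --targets "0 0 -0.001 0 0 0 0;0 0 -0.001 0 0 0 20;0 0 -0.001 0 0 0 50;0 0 -0.001 0 0 0 50;0 0 -0.001 0 0 0 50;0 0 -0.001 0 0 0 50;0 0 -0.001 0 0 0 50;0 0 -0.001 0 0 0 50;0 0 -0.001 0 0 0 50"

```text
time_s: 11.25
ee_pos: [499.9, 102.3, 110.7]
ee_rot: [-180.0, -5.0, 79.0]
force: [-0.8, 0.2, 0.0]
gripper_width: 45.6
gripper_force: 0.0
```

Emit:
send_rows --targets "0 0 -0.015 0 0 0 50;0 0 -0.035 0 0 0 50;0 0 -0.06 0 0 0 50;0 0 -0.09 0 0 0 50;0 0 -0.12 0 0 0 50;0 0 -0.15 0 0 0 50;0.02 0 -0.16 0 0 0 50;0.05 0 -0.16 0 0 0 50;0.08 0 -0.16 0 0 0 50;0.11 0 -0.16 0 0 0 50;0.11 0 -0.16 0 0 0 50;0.11 0 -0.16 0 0 0 50"

```text
time_s: 12.25
ee_pos: [518.1, 197.2, 279.4]
ee_rot: [-180.0, -5.0, 79.1]
force: [0.4, -0.7, -0.0]
gripper_width: 45.7
gripper_force: 0.0
```

Run:
```python
from h import *
S,T=eyes.grab_frame("scene"),eyes.grab_frame("top")
r=S["image"].astype(int);m=(r[...,2]>110)&(r[...,1]<70)&(r[...,0]<80)
print(blob(m,(225,110,285,190))[:2],env.state()["gripper_width"],env.state()["force"])
p=blob(m,(225,110,285,190))[0];print(onz(S,p,127))
a=cv2.resize(S["image"][130:230,225:305],None,fx=5,fy=5,interpolation=cv2.INTER_CUBIC);b=cv2.resize(T["image"][205:275,185:250],None,fx=6,fy=6,interpolation=cv2.INTER_CUBIC)
cv2.imwrite("pics/p6.png",np.hstack([a,cv2.copyMakeBorder(b,0,a.shape[0]-b.shape[0],0,0,cv2.BORDER_CONSTANT)]))
```

```text
(array([248.15492958, 158.06338028]), array([243, 150,  12,  18, 142], dtype=int32)) 45.38715174416346 [-0.59132223 -0.1602565   0.42551767]
[500.15620733 103.27605696 127.        ]
```

View pics/p6.png

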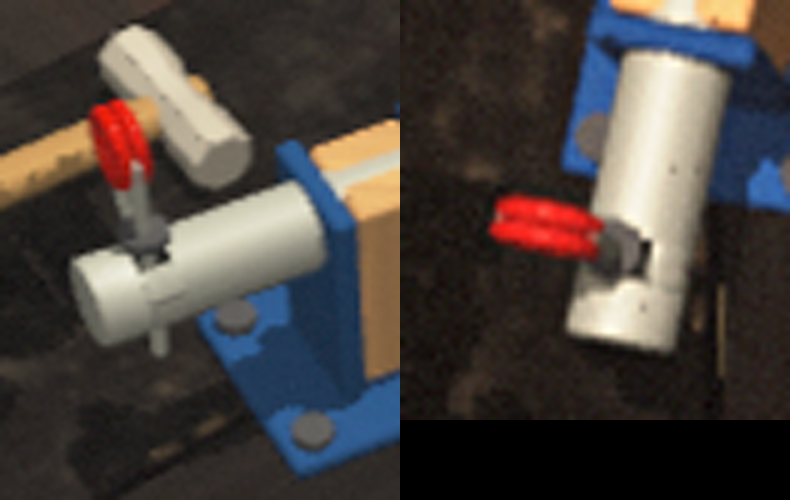

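The scene half shows the collar on the pin's top at crop (145,240), and the leg tip out below the pin at (160,345). The top half shows the coil on the far side at (545,225). I'll check the coil's height across both views.

Run:
```python
from h import *
S,T=eyes.grab_frame("scene"),eyes.grab_frame("top")
ps=[]
for f,roi in((S,(225,110,285,190)),(T,(190,225,230,260))):
    r=f["image"].astype(int);m=(r[...,2]>100)&(r[...,1]<80)&(r[...,0]<90)
    p,st,_=blob(m,roi);ps.append(np.array([st[0]+(st[2]-1)/2,st[1]+(st[3]-1)/2]));print(p,st)
print("coil",tri([S,T],ps))
a=np.radians(79);ty=np.array([np.cos(a),np.sin(a),0])
# tip seen in S at px:
tip=np.array([225+160/5-.5,130+353/5-.5]);print("tip px",tip,[ (z,onz(S,tip,z).round(1)) for z in (35,37,41)])
for dy,dz,t in((0,0,0),(2,0,0),(2,0,5),(2,3,0),(2,3,5),(0,8,0)):
    t=np.radians(t);c=np.array([495.8,88,127+dz])+ty*(12+dy)+ty*0
    L=np.array([495.8,88,94+dz])+ty*dy  # collar point, tilt about it (tip to -y for t>0)
    u=ty*np.sin(t)+np.array([0,0,np.cos(t)]);v=ty*np.cos(t)-np.array([0,0,np.sin(t)])
    c=L+33*u+12*v;tp=L-57*u
    print(dy,dz,round(np.degrees(t)),"coil",c.round(1),proj(S,c).round(1),proj(T,c).round(1),"tip",proj(S,tp).round(1),"collar",proj(S,L).round(1),proj(T,L).round(1))
print(proj(S,[497,85.8,78])-proj(S,[497,87.8,78]),proj(T,[497,89.8,78])-proj(T,[497,87.8,78]))
```

```text
[248.28378378 158.24324324] [243 150  13  18 148]
[209.07042254 242.26760563] [200 237  19  11 142]
coil (array([502.27184106, 105.36951353, 123.29800597]), [np.float64(0.45320329697098516), np.float64(0.4532032969709812)])
tip px [256.5 200.1] [(35, array([499. ,  92.8,  35. ])), (37, array([498.1,  91.1,  37. ])), (41, array([496.2,  87.7,  41. ]))]
0 0 0 coil [498.1  99.8 127. ] [248.3 159.7] [212. 244.] tip [256.5 201.7] collar [253.2 178.5] [222.9 247.6]
2 0 0 coil [498.5 101.7 127. ] [247.8 159. ] [210.8 243.7] tip [256. 201.] collar [252.7 177.8] [221.7 247.4]
2 0 5 coil [499.  104.5 125.8] [247.2 158.5] [209.3 243.5] tip [257.1 202.7] collar [252.7 177.8] [221.7 247.4]
2 3 0 coil [498.5 101.7 130. ] [247.6 157.6] [210.4 243.5] tip [255.8 199.8] collar [252.6 176.5] [221.4 247.2]
2 3 5 coil [499.  104.5 128.8] [247.  157.1] [208.9 243.3] tip [257.  201.5] collar [252.6 176.5] [221.4 247.2]
0 8 0 coil [498.1  99.8 135. ] [247.8 156.1] [211.  243.4] tip [256.  198.5] collar [252.7 175. ] [222. 247.]
[0.66304531 0.63280609] [-1.1466589   0.00951328]
```

The coil triangulates to a height of about 123–127 mm against the 127 mm expected when home, and the tip and collar agree. It is seated. I'll check the blue clip and hand in.

Run:
```python
from h import *
r=eyes.grab_frame("scene")["image"].astype(int)
p=blob((r[...,0]>100)&(r[...,2]<80)&(r[...,0]>r[...,1]+30),(420,245,455,285))[0];print("blue",p)
if np.linalg.norm(p-[438,258.3])<1.5: print(env.job_done())
```

```text
blue [438.    258.256]
the job is handed in; nothing more can be done
None
```

The red clip is through the pin hole with its bow snapped round the pin and its collar on the pin's top, the blue clip still stands in the rack, and I handed the job in at about 12.5 s; no verdict came back.

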